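# Re-pin a hinged shoe last

### The arm

A 6-joint arm with a two-finger parallel gripper is mounted at the origin on the work surface. World frame = base frame: x ahead of the robot, y to its left, z up, the work surface at z = 0. Lengths are in mm, angles in rad, forces in N, time in s.
With the tool pointing down it reaches from about 250 to 850 mm from the base axis. Payload 12.5 kg.
Tool frame: the origin (TCP) lies midway between the tips of the shut fingers; the grasp point (between the pads) lies 19 mm behind it; z points along the fingers, x is the direction in which the jaws open and shut, and the axes are right-handed (so a half turn about z gives the same grasp; the last joint's range is limited). The gripper opens to 93 mm and grips with 3 to 60 N. Pads are 15 mm wide; open, the fingers measure 128 mm over their backs; the gripper's body (75 mm by 188 mm) begins 65 mm behind the grasp point.
Start: joints at [1.17, 0.351, 1.652, -0, 1.139, -0.085], TCP at [170.786, 522.797, 218.633] pointing down, gripper open.
Joint ranges: [-2.75, 2.75], [-0.79, 2.1], [0.01, 2.65], [-1.57, 4.71], [0.07, 3.14], [-2.87, 2.87]. Speed limits (rad/s): [2.22, 2.22, 2.79, 3.14, 3.14, 3.14].

### API

Orientations are given as a unit quaternion [w, x, y, z].
In Python, from bench import manip gives the robot as it stands.
- The arm moves only by the tool arm_command, never from a script. Its argument "rows" is a list of rows, each a list of 3 entries, a list of its own where there are three numbers: the shift along the tool's x, y, z in cm, then the turn about the tool's z in degrees, then the closure in counts, from 0 (fully open) to 255 (shut). A call has 1 to 20 rows; each row shifts and turns the pose as measured when the row begins, along the tool's axes as they then stand; what a row does not reach is not made up. A row lasts 1/8 s, in which the tool goes at most 62.5 mm and 10.7 degrees, less where a joint would pass 70% of its speed; a pose out of reach is approached as far as the arm can. A call is refused whole if a number of a shift passes 6.25 or a number of a turn 10.7, either way. A call with a gripper value outside its range is refused whole. The fingers move at their own pace and stop on an object; "newtons" is the grip in N (left out, the last holds). Time passes only in rows, so rows that do not move let the fingers close. It gives the time, the measured TCP pose, the force and the opening at its end, in the units of the state.
- manip.get_state(): the state, without advancing time (a new reading comes with each control period).
- manip.read_camera(name): name is "side" or "top"; returns the picture (480x640x3 uint8, red, green, blue); there is no depth.
- manip.camera_params(name): a dict with "fx", "fy", "cx", "cy" (pixels), "position" and "orientation" of the camera in the world. Camera axes: x right, y down, z forward; pixel columns grow to the right and rows downward; lengths in mm; the calibration is good to about 2 mm. A picture is of the moment at which its call begins. camera_params takes no time and is no camera call.
- manip.sign_off(): hands the job in, once; it reports no verdict.
The state is a dict: "clock": time; "joint_pos": joint angles; "joint_velocities": joint speeds; "effort": joint torques, N m; "tool_pos": TCP position; "ee_rot": TCP orientation; "contact_force": force on the tool from outside, world axes, zero at the start; "torque": the same for the moment, N m; "gripper_width": opening from 0.0 (shut) to 1.0 (fully open).
Only numpy, scipy, OpenCV 4.12 (cv2) and the standard library are available. Lean on these libraries where they do the work, as an engineer would, in place of code of your own. Each camera call takes 0.05 s, during which the arm holds its last target.

### The job

Join the two halves of the small teal shoe last lying on its side in the jig: slide the loose heel half up into the clamped forepart until you feel its tongue home in the fork, then push the steel hinge pin from the wooden block, tapered end first, down through the knuckles until its top is flush with the side of the last. Go by feel and never ram or force the halves or the pin, and leave the other things on the bench as they are.

Things in the scene. Friction and masses are not known exactly. Their poses are not given: they have to be found in the camera images.
- jig: aluminium bench jig 125 x 265 mm. Origin: table level, mid-width; z up, +y towards the heel end, x across. Bed top 18 mm above it; two black rails 14 mm high guide the heel half in x (0.75 mm play a side). The teal forepart (toe to -y, top 68 mm above the table) is clamped by eye: its hinge bore is upright at x = 0, but anywhere within 8 mm of y = 0, different each time. Red-handled clamp at y -65 mm, top 95 mm.
- heel_half: loose heel half of the last, teal plastic, about 0.17 kg, lying on its side on the jig's bed between the rails, 63 mm wide (x), 50 mm high. Origin: on the axis of its tongue's bore, at its underside; x, y, z as the jig's. It is slid towards -y of the jig; it starts 36 to 54 mm back.
- heel_bore (a point): mouth of the bore in the heel half's tongue (knuckle of radius 14 mm), 32 mm above its underside. The tongue is 15 mm thick and goes between the two cheeks (16.5 mm each) of the forepart's fork. Pushed home against its stop, its bore is exactly in line with the fork's bore. A spring plunger in the fork (2 to 4.5 N) pushes it 2.5 mm back out when let go; the pin's tapered nose draws it in again.
- heel_back (a point): rearmost point of the heel half, 72 mm behind (+y) its bore axis and 22 mm above its underside; a rounded face to push on. Sliding rubs with 1 to 2 N; 8 to 15 N against the stop is plenty.
- pin_block: brown wooden block 46 x 130 x 32 mm high, fixed. Origin: centre of the underside; a row of three holes along its y, 42 mm apart. Each holds one pin upright, 22 mm deep. Which pin stands in which hole differs.
- hinge_pin: the pin to use: plain bright steel, 8 mm diameter, 50 mm long (as long as the last is thick), tapered nose down, 28 mm of it above the block. Origin: end of the nose; z along the pin, to its flat top end. The bores are 9.5 mm, mouths chamfered to 13 mm; the fork's mouth, with a brass rim, is 68 mm above the table.
- hinge_pin_mid (a point): middle of the steel hinge pin, 25 mm from either end
- pin_nose (a point): end of the steel pin's tapered nose (3.6 mm wide there, full 8 mm after 6 mm)
- pin_tail (a point): flat top end of the steel pin, 50 mm from the nose. Fully home, the nose stands on the jig's bed and this end is flush with the forepart, 68 mm above the table. The lower cheek's bush grips the pin over about the last 14 mm: pressing it home takes 10 to 20 N (over 25 N is forcing it), and it stays where it is left.
- brass_short_mid (a point): middle of a brass pin 8 x 40 mm in the block, for another last; leave it
- brass_long_mid (a point): middle of a brass pin 8 x 64 mm in the block, for another last; leave it
- glue_tin: red tin, 76 mm diameter, 105 mm high; bystander, origin under its centre
- thread_cone: beige cone of thread, 72 mm wide, 100 mm high; bystander, origin under its centre
- hammer: cobbler's hammer lying down, 220 mm long; bystander, origin under its head
- wax_cake: round amber cake of wax, 60 mm diameter, 21 mm high; bystander
- spare_last: a whole blue shoe last lying on its side, 120 mm long, 65 mm wide, 54 mm high; bystander
Things that resemble listed ones, but are neither listed nor needed, are in the scene too. What is meant by the heel_half is not orange or pink, and is the larger of those in its own colour.

How it is judged (in metres and radians):
On the way, in this order (a step that is already met when the one before it is completed fails the run):
1. the heel half is slid up so that its tongue is in the fork (y of heel_bore in the frame of jig below 0.0125 m), for 0.2 s.
2. the steel pin has passed, nose first, through the upper cheek and the tongue (horizontal distance between pin_nose and heel_bore below 0.004 m and z of pin_nose in the frame of jig below 0.037 m and z of pin_tail in the frame of jig above 0.06 m), for 0.1 s.
At the end, for the whole second after the job is handed in: the steel pin stands upright through fork and tongue, its top within 2 mm of flush with the forepart's side (68 mm over the table) and both its ends within 3 mm of the tongue's bore axis; the heel half lies flat, joined in the fork (bore within 11 mm of the jig's y = 0); all at rest (z of pin_tail in the frame of jig between 0.066 and 0.07 m and horizontal distance between each of pin_tail, pin_nose and heel_bore below 0.003 m and y of heel_bore in the frame of jig between -0.011 and 0.011 m and angle between heel_half's own z axis and vertical below 0.06 rad and linear speed of each of hinge_pin, heel_half below 0.01 m/s); the robot touches nothing.
It fails at once if the heel half was rammed: pressed on the jig or the forepart with over 28 N in all (contact force between heel_half and jig above 28 N).
It fails at once if the pin was forced: its contacts with the jig and the forepart together passed 50 N (contact force between hinge_pin and jig above 50 N).
It fails at once if the fingers pressed on the jig or the forepart with over 30 N (contact force between the fingers and jig above 30 N).
It fails at once if a brass pin was moved over 15 mm, or another bystander over 30 mm (distance of any of brass_short_mid, brass_long_mid from where it was at the start of the episode above 0.015 m or distance of any of glue_tin, thread_cone, hammer, wax_cake, spare_last from where it was at the start of the episode above 0.03 m).
It also fails if it takes over 58 s, if anything falls off the work surface, if the arm or the gripper's body presses on something with over 40 N, if the wrist force passes 120 N, or if a joint passes its speed limit or range.

## Working session

There is one attempt and no reset: what is moved stays moved. The work goes in short steps, Python scripts to look and compute and a tool call to move; the robot and the scene stay as the last step left them, time stands still between calls to the robot, and variables do not carry over. Pictures are saved under pics/ and viewed, and the job is handed in when it is done.

Besides the shell and the picture viewer there is one more tool, called after ">>>" in YAML: its name, and indented under it one key for each argument. arm_command: Moves the arm, as the interface text tells. Its arguments: {"type":"object","properties":{"rows":{"type":"array","items":{"type":"array"}},"newtons":{"type":"number"}},"required":["rows"]}

```bash
ls; mkdir -p pics
python3 - <<'E'
from bench import manip
import cv2
for n in ("top","side"):
    im=manip.read_camera(n); cv2.imwrite(f"pics/{n}0.png",im[:,:,::-1]); print(n,manip.camera_params(n))
print(manip.get_state())
E
```

```text
pics
top {'fx': 595.33878760169, 'fy': 595.33878760169, 'cx': 320.36474954261615, 'cy': 240.61363434886064, 'position': array([ 500.11186882,  -30.88516647, 1376.22625278]), 'orientation': array([ 0.01919452, -0.70140792,  0.71226902, -0.01820288])}
side {'fx': 524.1216084141458, 'fy': 524.1216084141458, 'cx': 307.23389910781043, 'cy': 241.75803120306227, 'position': array([ 563.15186429, -918.52659609,  872.33255401]), 'orientation': array([-0.39990422,  0.91652392, -0.00757016,  0.00179416])}
{'clock': 0.1, 'joint_pos': array([ 1.17041154e+00,  3.51185508e-01,  1.65235295e+00, -8.61994214e-06,
        1.13913133e+00, -8.45960483e-02]), 'joint_velocities': array([ 0.00222403, -0.00032773, -0.0017327 , -0.00207783, -0.00042085,
        0.00109379]), 'effort': array([ 5.49978085e-04, -4.98022842e+01, -2.85712498e+01,  7.00426544e-02,
        2.38441781e-02, -3.36349649e-05]), 'tool_pos': array([170.6631951 , 522.51848734, 218.15626096]), 'ee_rot': array([ 2.81588459e-04,  8.09494438e-01,  5.87127298e-01, -4.59102711e-04]), 'contact_force': array([-0.08284928,  0.04706383, -0.54512505]), 'torque': array([ 0.03043114, -0.06440255, -0.06910395]), 'gripper_width': 0.9992785187974803}
```

View pics/top0.png

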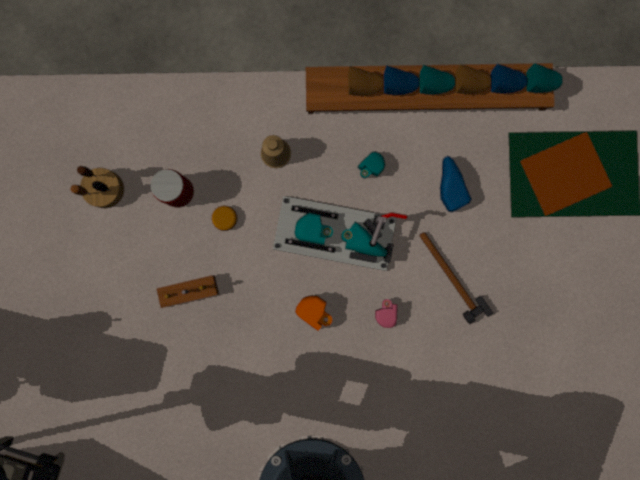

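View pics/side0.png

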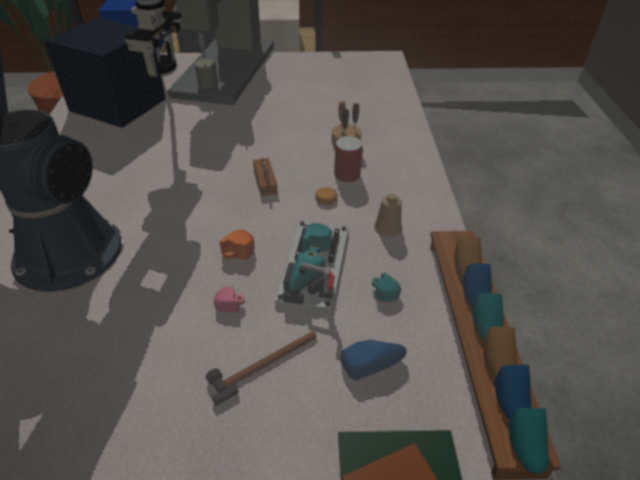

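The top view shows these heel-half lookalikes: a teal one in the jig at (312,231), a smaller loose teal one at (371,165), an orange one at (315,312) and a pink one at (387,315). The teal one in the jig is the one I want. The pin block is at (187,291), with three pins in it. I'll check both in close crops.

Run:
```python
import cv2
t=cv2.imread("pics/top0.png"); s=cv2.imread("pics/side0.png")
cv2.imwrite("pics/jigtop.png",cv2.resize(t[185:285,265:415],None,fx=5,fy=5,interpolation=cv2.INTER_CUBIC))
a=cv2.resize(t[265:315,145:245],None,fx=8,fy=8,interpolation=cv2.INTER_CUBIC)
cv2.imwrite("pics/blocktop.png",a)
cv2.imwrite("pics/blockside.png",cv2.resize(s[145:205,235:305],None,fx=8,fy=8,interpolation=cv2.INTER_CUBIC))
cv2.imwrite("pics/jigside.png",cv2.resize(s[210:315,265:365],None,fx=5.5,fy=5.5,interpolation=cv2.INTER_CUBIC))
```

```text
(no output)
```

View pics/jigtop.png

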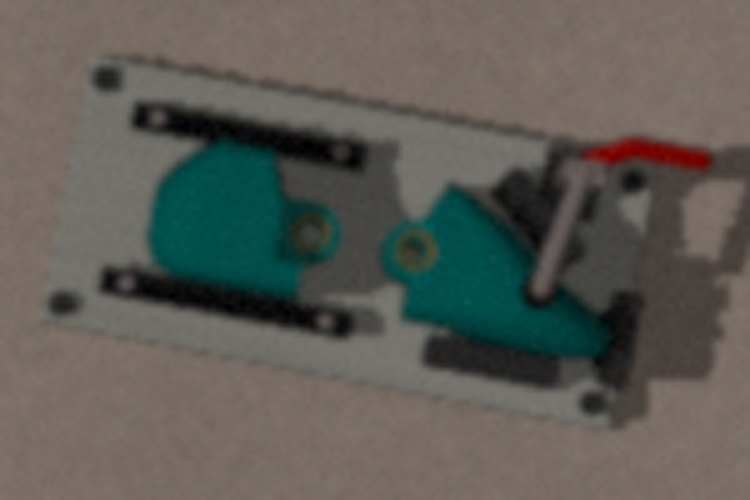

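View pics/blocktop.png

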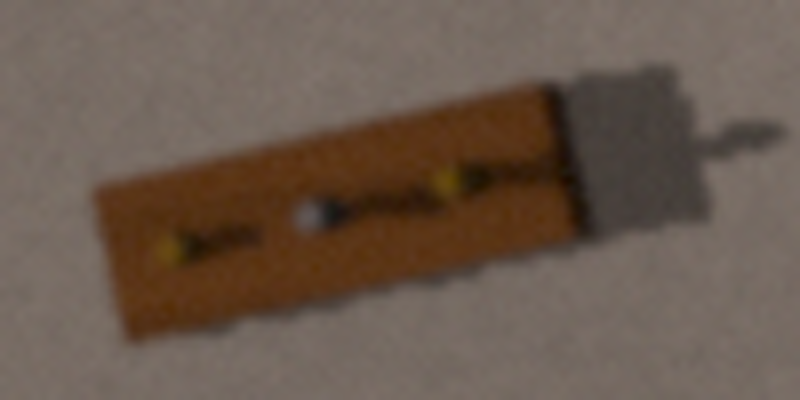

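View pics/blockside.png

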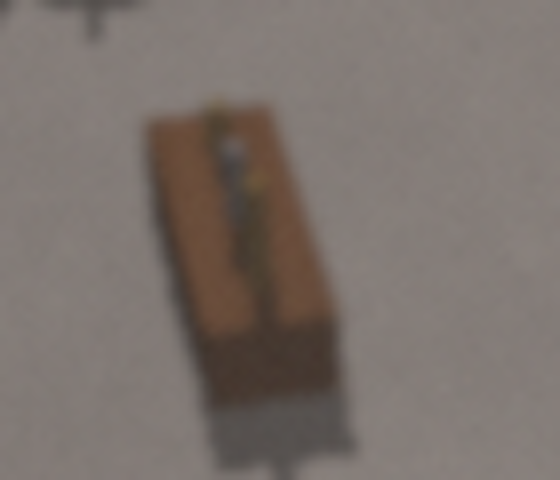

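View pics/jigside.png

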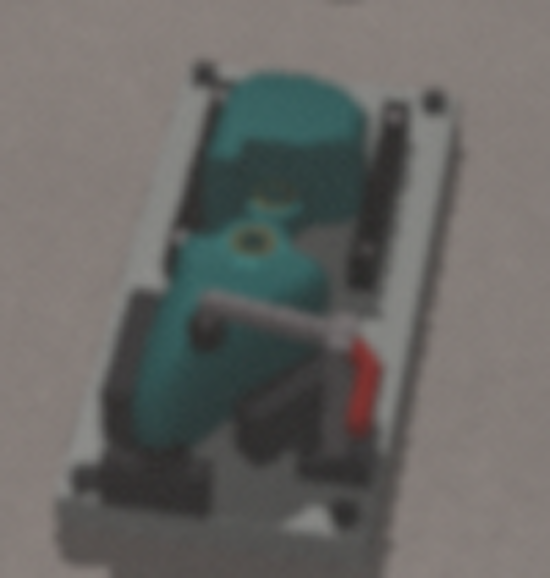

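The crops confirm it. The heel half is the teal one between the rails, with its tongue bore at about (327,231). The fork bore's brass rim is at about (347,234). The grey steel pin is in the middle hole at about (184,291), with brass pins at about (166.5,295) and (201,287). Next I'll measure.

```bash
cat > h.py <<'E'
import numpy as np, cv2
from scipy.spatial.transform import Rotation as R
from bench import manip
def cam(n):
    p=manip.camera_params(n); q=p["orientation"]
    return p, R.from_quat([q[1],q[2],q[3],q[0]]).as_matrix()
def ray(n,u,v):
    p,M=cam(n); d=M@np.array([(u-p["cx"])/p["fx"],(v-p["cy"])/p["fy"],1]); return p["position"],d/np.linalg.norm(d)
def onz(n,u,v,z):
    o,d=ray(n,u,v); return o+d*(z-o[2])/d[2]
def proj(n,X):
    p,M=cam(n); c=M.T@(np.array(X)-p["position"]); return np.array([p["fx"]*c[0]/c[2]+p["cx"],p["fy"]*c[1]/c[2]+p["cy"]])
def tri(u1,u2):
    (o1,d1),(o2,d2)=ray("top",*u1),ray("side",*u2)
    A=np.array([d1,-d2]).T; s=np.linalg.lstsq(A,o2-o1,rcond=None)[0]
    a,b=o1+s[0]*d1,o2+s[1]*d2; return (a+b)/2,np.linalg.norm(a-b)
def state():
    s=manip.get_state(); q=s["ee_rot"]; return s,R.from_quat([q[1],q[2],q[3],q[0]]).as_matrix()
def rel(target):  # cm in tool axes
    s,M=state(); return M.T@(np.array(target)-s["tool_pos"])/10
E
python3 - <<'E'
from h import *
t=cv2.imread("pics/top0.png"); s=cv2.imread("pics/side0.png")
def brass(img,x0,y0,x1,y1,k=1.25):
    c=img[y0:y1,x0:x1].astype(float); b,g,r=c[...,0],c[...,1],c[...,2]
    return c,b,g,r
def wc(w,x0,y0):
    ys,xs=np.mgrid[:w.shape[0],:w.shape[1]]; return (xs*w).sum()/w.sum()+x0,(ys*w).sum()/w.sum()+y0
# top bores: redness vs. teal
for nm,img,(x0,y0,x1,y1) in [("heel top",t,(321,224,335,240)),("fork top",t,(340,227,356,243)),("heel side",s,(308,240,322,251)),("fork side",s,(304,247,318,259))]:
    c,b,g,r=brass(img,x0,y0,x1,y1)
    w=np.clip(r-0.8*g,0,None) if "top" in nm else np.clip(r-.75*g,0,None)
    print(nm); print(np.round(r-b).astype(int))
    m=((r-b)>5).astype(np.uint8); 
    print(wc(np.clip(r-b-5,0,None),x0,y0))
c,b,g,r=brass(t,176,283,196,300); print(np.round(b-0.55*r).astype(int)); print(wc(np.clip(b-0.6*r,0,None)**2,176,283))
E
```

```text
heel top
[[-38 -15  -9  -6  -3   0   2   1   3   5   3   6   5   5]
 [-51 -36 -28 -22 -24 -15 -15  -8  -5  -1   4   4   4   5]
 [-56 -47 -44 -37 -37 -34 -31 -21 -26 -18  -4   2   4   4]
 [-52 -47 -39 -41 -28 -22 -16 -18 -36 -44 -26  -5   3   3]
 [-50 -41 -40 -25  -4   5  17  10 -16 -39 -41 -16   1   3]
 [-50 -34 -23   3   4   2   1   3  -2  -9 -39 -30  -8   6]
 [-51 -32  -8   4  -3   0   0  -3  15  21 -26 -45 -16   0]
 [-41 -31 -10   0  -3   2   4   1  13  21 -27 -49 -19   0]
 [-42 -23  -4   6  -2   1   5  -4  -2  10 -36 -45 -14   0]
 [-42 -33 -14  10   3   0   1  -3  -2  -9 -44 -41  -9   4]
 [-46 -36 -24   0  10   5   1   1 -14 -36 -50 -29  -6   2]
 [-45 -41 -36 -29 -15 -12 -12 -21 -38 -49 -39 -13   1   5]
 [-48 -48 -40 -39 -39 -32 -39 -34 -40 -35 -16  -1   5   5]
 [-65 -54 -54 -50 -35 -27 -19 -17 -15  -8   1   4   4   6]
 [-74 -70 -67 -56 -36 -13  -3  -1   4   1   4   3   4   6]
 [-74 -75 -74 -52 -22  -4   3   4   4   3   5   4   4   5]]
(np.float64(328.7241379310345), np.float64(230.51724137931035))
fork top
[[  5   6   4   4   4   4   5   5   5  -3 -19 -44 -67 -75 -74 -69]
 [  6 
[... 3396 characters left out ...]
7  13   9   2 -10 -13 -22 -27 -31 -30 -23 -32
  -28 -30]
 [-14 -16 -24 -27 -29 -25 -15 -11 -16 -20 -26 -23 -29 -27 -27 -27 -22 -30
  -31 -29]
 [-16 -22 -22 -29 -23 -28 -22 -25 -24 -28 -32 -30 -25 -27 -29 -32 -33 -28
  -28 -28]
 [-22 -24 -27 -28 -37 -28 -27 -30 -30 -31 -27 -29 -27 -31 -35 -28 -30 -26
  -26 -28]
 [-32 -35 -28 -28 -30 -29 -28 -29 -28 -31 -30 -31 -31 -30 -34 -29 -28 -33
  -30 -31]
 [-30 -34 -32 -26 -30 -27 -26 -26 -40 -25 -26 -25 -34 -28 -23 -27 -29 -27
  -28 -25]
 [-27 -34 -28 -30 -31 -28 -31 -27 -30 -28 -29 -28 -30 -25 -31 -30 -27 -21
  -17 -12]]
(np.float64(183.43243740553328), np.float64(291.4393112965762))<stdin>:7: RuntimeWarning: invalid value encountered in scalar divide
```

Run:
```python
from h import *
np.set_printoptions(precision=1,suppress=True)
t=cv2.imread("pics/top0.png"); s=cv2.imread("pics/side0.png")
f=onz("top",347.6,234.6,68); h=onz("top",326.9,231,50); p=onz("top",183.3,291.5,60)
print("fork",f,"heel",h,"pin",p, "side px",proj("side",f),proj("side",h),proj("side",p))
# jig corners from crop coords
cr=lambda x,y:((x+.5)/5-.5+265,(y+.5)/5-.5+185)
C=[onz("top",*cr(*c),18) for c in [(108,78),(64,303),(593,402),(632,181)]]
print("screws",*[c[:2] for c in C])
c=np.array(C)
print("mid",c.mean(0)[:2])
d=(c[0]+c[1]-c[2]-c[3])[:2]; d2=(c[0]-c[1]+c[3]-c[2])[:2]; print("yaxis ang",np.degrees(np.arctan2(d[1],d[0])),"x-ish ang",np.degrees(np.arctan2(d2[1],d2[0])))
# rail dots
Rl=[onz("top",*cr(*q),32) for q in [(158,118),(342,150),(126,283),(325,320)]]
for q in Rl: print("rail",q[:2])
print("rail ang",[np.degrees(np.arctan2(*(Rl[a]-Rl[b])[[1,0]])) for a,b in((0,1),(2,3))])
br=lambda x,y:((x+.5)/8-.5+145,(y+.5)/8-.5+265)
B=np.array([onz("top",*br(*q),32) for q in [(97,190),(130,340),(585,240),(548,85)]])
print("block c",B.mean(0)[:2],"ang",[np.degrees(np.arctan2(*(B[a]-B[b])[[1,0]])) for a,b in((0,3),(1,2))])
for q,z in[((174,247),0),((452,182),0)]: print("brass",onz("top",*br(*q),50)[:2],onz("top",*br(*q),74)[:2])
fj=onz("top",326,231,50)
```

```text
fork [581.7 -89.7  68. ] heel [591.6 -44.5  50. ] pin [462.1 274.3  60. ] side px [310.9 253.5] [314.8 245.3] [264.2 162.9]
screws [666.   47.4] [563.1  68.7] [ 514.2 -171.9] [ 614.9 -191.8]
mid [589.6 -61.9]
yaxis ang 78.23023164016203 x-ish ang -11.464894664077232
rail [645.7  24.1]
rail [629.9 -59.1]
rail [571.   39.6]
rail [552.9 -50.1]
rail ang [np.float64(79.20857389461347), np.float64(78.57675651780242)]
block c [461.7 272.3] ang [np.float64(102.23155133369275), np.float64(101.50107473661328)]
brass [453.7 314.4] [454.5 308.2]
brass [470.5 237.1] [471.  232.3]
```

Both views agree to within about 0.5 px: fork bore at (582,-90), heel bore at (592,-44.5), steel pin at (462,274). First I'll turn the tool so its x lies along the jig's x, and shut the fingers.

>>> arm_command:
  rows:
    - [[0, 0, 0], 10.5, 255]
    - [[0, 0, 0], 10.5, 255]
    - [[0, 0, 0], 10.5, 255]
    - [[0, 0, 0], 10.5, 255]
    - [[0, 0, 0], 10.5, 255]
    - [[0, 0, 0], 10.5, 255]
    - [[0, 0, 0], 10.5, 255]
    - [[0, 0, 0], 10.5, 255]
    - [[0, 0, 0], 0, 255]
  newtons: 30

```text
clock: 1.23
tool_pos: [169.9, 520.8, 215.2]
ee_rot: [0.004, 0.992, -0.122, -0.001]
contact_force: [0.4, 0.1, 0.1]
gripper_width: 0.08
```

Run:
```python
from h import *
np.set_printoptions(precision=2,suppress=True)
s,M=state(); print(M[:,0],np.degrees(np.arctan2(M[1,0],M[0,0])),s["tool_pos"],rel([613,58,150]))
```

```text
[ 0.97 -0.24 -0.  ] -14.042361477065826 [169.95 520.82 215.19] [54.22 34.1   6.71]
```

>>> arm_command:
  rows:
    - [[5, 3.1, 0], 0, 255]
    - [[5, 3.1, 0], 0, 255]
    - [[5, 3.1, 0], 0, 255]
    - [[5, 3.1, 0], 0, 255]
    - [[5, 3.1, 0], 0, 255]
    - [[5, 3.1, 0], 0, 255]
    - [[5, 3.1, 0], 0, 255]
    - [[5, 3.1, 0], 0, 255]
    - [[5, 3.1, 0], 0, 255]
    - [[4, 2.5, 0], 0, 255]
    - [[0, 0, 0], -2.5, 255]

```text
clock: 2.6
tool_pos: [593.3, 102.9, 215.5]
ee_rot: [0.003, 0.997, -0.071, -0.001]
contact_force: [0.1, 0.3, -0.4]
gripper_width: 0.008
```

Run:
```python
from h import *
np.set_printoptions(precision=2,suppress=True)
s,M=state(); print(M[:,0],np.degrees(np.arctan2(M[1,0],M[0,0])),s["tool_pos"],rel([613,58,34]),s["joint_pos"])
```

```text
[ 0.99 -0.14 -0.  ] -8.115214058523424 [593.35 102.94 215.5 ] [ 2.61  4.05 18.17] [ 0.1   0.45  1.51 -0.01  1.18  0.24]
```

>>> arm_command:
  rows:
    - [[2.4, 4.0, 0], 3, 255]
    - [[0, 0, 5], 0, 255]
    - [[0, 0, 5], 0, 255]
    - [[0, 0, 3], 0, 255]
    - [[0, 0, 0], 0, 255]

```text
clock: 3.22
tool_pos: [612.2, 56.6, 81.8]
ee_rot: [0.003, 0.996, -0.086, -0.001]
contact_force: [1.1, 0.2, -0.1]
gripper_width: 0.007
```

Run:
```python
from h import *
np.set_printoptions(precision=2,suppress=True)
s,M=state(); print(M[:,0],np.degrees(np.arctan2(M[1,0],M[0,0])),s["tool_pos"],rel([613,58,34]),s["contact_force"])
im=manip.read_camera("top"); cv2.imwrite("pics/top1.png",cv2.resize(im[150:300,240:440,::-1],None,fx=4,fy=4))
```

```text
[ 0.99 -0.17 -0.  ] -9.86060421830348 [612.22  56.62  81.77] [ 0.06 -0.18  4.78] [ 1.09  0.22 -0.05]
```

View pics/top1.png

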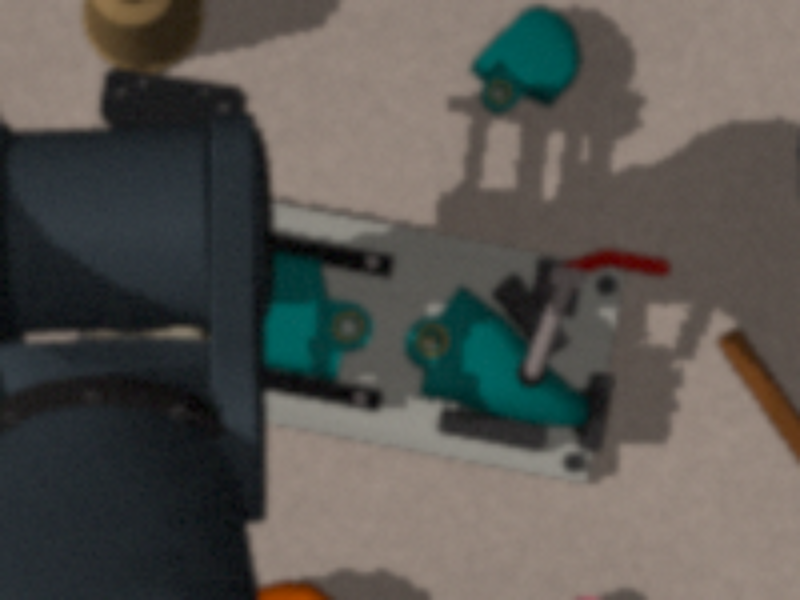

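The view shows the fork bore at about (347,234) in full-image pixels and the heel half still undisturbed, with the arm behind it. Now I'll descend and approach the heel's back.

>>> arm_command:
  rows:
    - [[0, 0, 3], 1.5, 255]
    - [[0, 0, 1.6], 0, 255]
    - [[0, 0, 0.2], 0, 255]
    - [[0, 1.0, 0], 0, 255]
    - [[0, 0.5, 0], 0, 255]
    - [[0, 0, 0], 0, 255]

```text
clock: 4.03
tool_pos: [614.6, 40.7, 42.1]
ee_rot: [0.003, 0.995, -0.096, 0.006]
contact_force: [0.5, -0.1, -0.7]
gripper_width: 0.006
```

>>> arm_command:
  rows:
    - [[-0.3, 0, 0.8], 0, 255]
    - [[0, 0.4, 0.2], 0, 255]
    - [[0, 0.4, 0], 0, 255]
    - [[0, 0.4, 0], 0, 255]
    - [[0, 0, 0], 0, 255]

```text
clock: 4.65
tool_pos: [609.3, 28.9, 31.7]
ee_rot: [0.002, 0.995, -0.096, 0.006]
contact_force: [0.8, 0.1, -0.0]
gripper_width: 0.005
```

>>> arm_command:
  rows:
    - [[0, 0.4, 0], 0, 255]
    - [[0, 0.4, 0], 0, 255]
    - [[0, 0.4, 0], 0, 255]
    - [[0, 0.4, 0], 0, 255]
    - [[0, 0.4, 0], 0, 255]

```text
clock: 5.28
tool_pos: [605.2, 8.1, 31.8]
ee_rot: [0.002, 0.995, -0.096, 0.006]
contact_force: [0.0, 0.2, -1.1]
gripper_width: 0.005
```

Run:
```python
from h import *
im=manip.read_camera("top"); cv2.imwrite("pics/top2.png",cv2.resize(im[150:300,240:440,::-1],None,fx=4,fy=4))
im=manip.read_camera("side"); cv2.imwrite("pics/side2.png",cv2.resize(im[170:320,230:430,::-1],None,fx=4,fy=4))
print(manip.get_state()["contact_force"])
```

```text
[-0.15470424 -0.79798867  0.47695316]
```

View pics/top2.png

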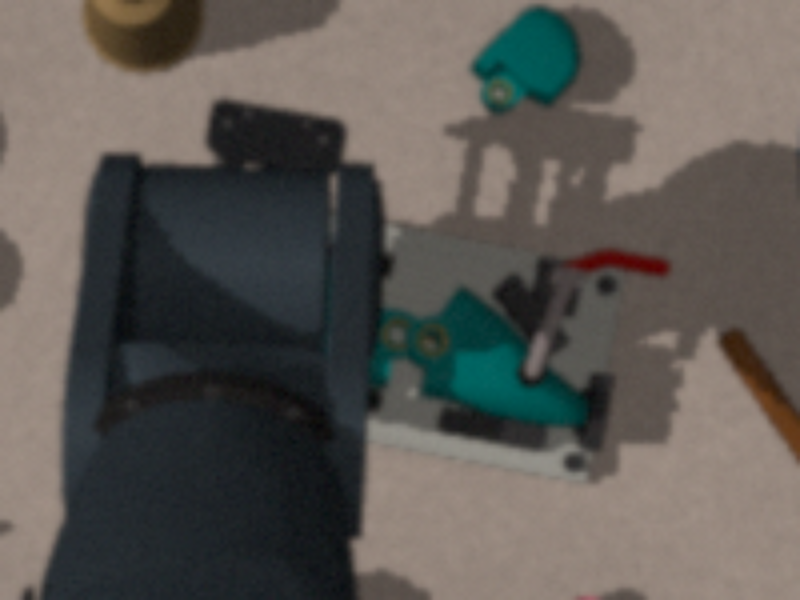

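View pics/side2.png

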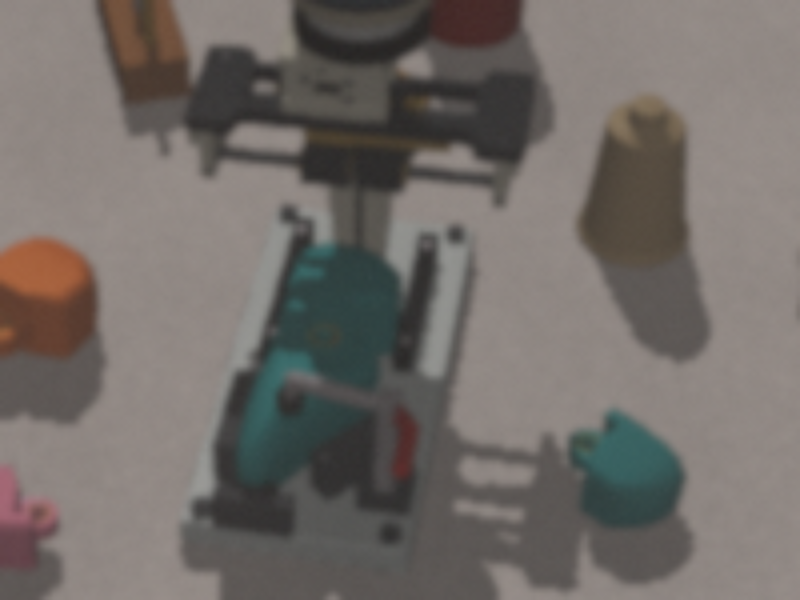

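The heel half is following: its bore is at about (339,233) and the fork bore at (348,235), so about 19 mm remains. I'll keep going with smaller and smaller steps.

>>> arm_command:
  rows:
    - [[0, 0.4, 0], 0, 255]
    - [[0, 0.4, 0], 0, 255]
    - [[0, 0.3, 0], 0, 255]
    - [[0, 0.15, 0], 0, 255]
    - [[0, 0.1, 0], 0, 255]

```text
clock: 6.0
tool_pos: [602.4, -6.1, 31.8]
ee_rot: [0.002, 0.995, -0.096, 0.006]
contact_force: [-0.3, 1.3, 0.5]
gripper_width: 0.008
```

>>> arm_command:
  rows:
    - [[0, 0.15, 0], 0, 255]
    - [[0, 0.15, 0], 0, 255]
    - [[0, 0, 0], 0, 255]

```text
clock: 6.38
tool_pos: [601.9, -8.9, 31.8]
ee_rot: [0.002, 0.995, -0.096, 0.006]
contact_force: [0.2, 2.9, -0.1]
gripper_width: 0.006
```

>>> arm_command:
  rows:
    - [[0, 0.1, 0], 0, 255]
    - [[0, 0, 0], 0, 255]

```text
clock: 6.62
tool_pos: [601.7, -9.5, 31.8]
ee_rot: [0.002, 0.995, -0.096, 0.006]
contact_force: [0.7, 2.7, -0.9]
gripper_width: 0.002
```

>>> arm_command:
  rows:
    - [[0, 0.1, 0], 0, 255]
    - [[0, 0.1, 0], 0, 255]

```text
clock: 6.88
tool_pos: [601.5, -10.7, 31.9]
ee_rot: [0.001, 0.995, -0.096, 0.006]
contact_force: [2.0, 11.9, -0.9]
gripper_width: 0.003
```

I felt the stop: the force jumped from 2.7 N to 11.9 N, and the implied bore y of about -89 matches the fork. Now I'll back off, rise and head for the pin.

>>> arm_command:
  rows:
    - [[0, 0, 0], 0, 255]
    - [[0, -0.5, 0], 0, 255]
    - [[0, -1.5, 0], 0, 255]
    - [[0, -1, -3], 0, 120]
    - [[0, 0, -5], 0, 120]
    - [[0, 0, -5], 0, 120]
    - [[0, 0, -3], -10.7, 120]
    - [[0, 0, 0], -10.7, 120]
    - [[0, 0, 0], 0, 120]

```text
clock: 8.0
tool_pos: [606.0, 24.4, 197.4]
ee_rot: [0.004, 0.996, 0.094, 0.005]
contact_force: [0.2, 0.8, -0.5]
gripper_width: 0.519
```

Run:
```python
from h import *
np.set_printoptions(precision=2,suppress=True)
s,M=state(); print(np.degrees(np.arctan2(M[1,0],M[0,0])),M[:,2],s["tool_pos"],rel([462,274,120]))
im=manip.read_camera("top"); cv2.imwrite("pics/top3.png",cv2.resize(im[150:300,240:440,::-1],None,fx=4,fy=4))
```

```text
10.797692291656205 [ 0.01 -0.01 -1.  ] [605.97  24.36 197.4 ] [ -9.54 -27.28   7.41]
```

View pics/top3.png

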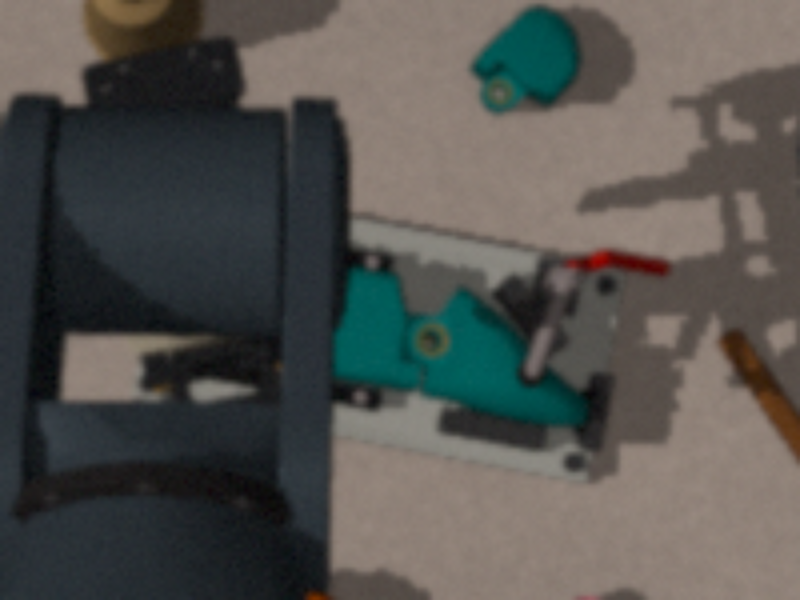

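The heel half's shoulder now meets the forepart at about (343,236), and the tongue is in the fork. The only bore still showing is the fork's, at (347.5,235). Moving over to the pin.

>>> arm_command:
  rows:
    - [[-1.9, -5.5, 0.5], 0, 120]
    - [[-1.9, -5.5, 1], 0, 120]
    - [[-1.9, -5.5, 1], 0, 120]
    - [[-1.9, -5.5, 1], 0, 120]
    - [[-1.7, -4.8, 1], 0, 120]
    - [[0, 0, 0], 0, 120]

```text
clock: 8.8
tool_pos: [463.0, 278.9, 145.0]
ee_rot: [0.005, 0.997, 0.078, 0.004]
contact_force: [0.1, 0.3, 0.0]
gripper_width: 0.53
```

Run:
```python
from h import *
np.set_printoptions(precision=2,suppress=True)
s,M=state(); print(np.degrees(np.arctan2(M[1,0],M[0,0])),s["tool_pos"],rel([462.2,274.2,42]))
im=manip.read_camera("side"); cv2.imwrite("pics/side4.png",cv2.resize(im[100:220,190:350,::-1],None,fx=5,fy=5))
im=manip.read_camera("top"); cv2.imwrite("pics/top4.png",cv2.resize(im[230:350,110:270,::-1],None,fx=5,fy=5))
```

```text
8.985481110389506 [463.04 278.89 144.97] [-0.24  0.35 10.3 ]
```

View pics/side4.png

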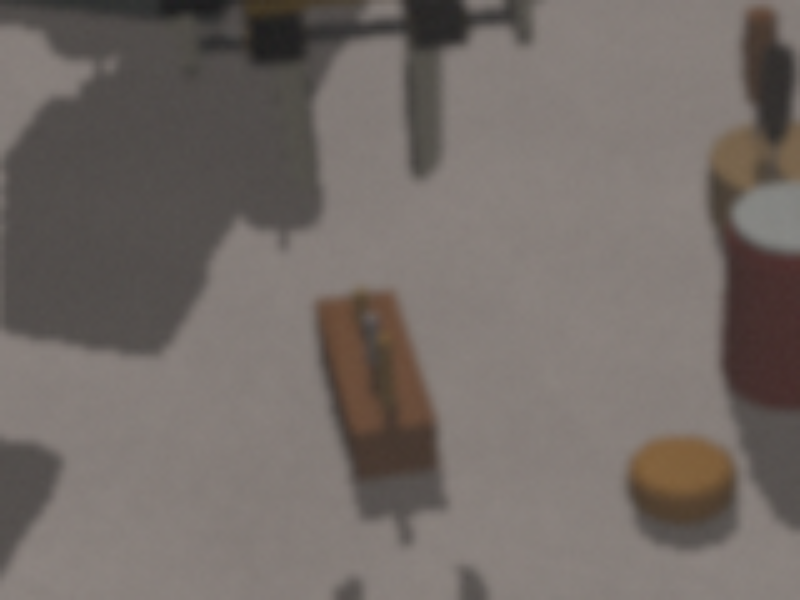

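View pics/top4.png

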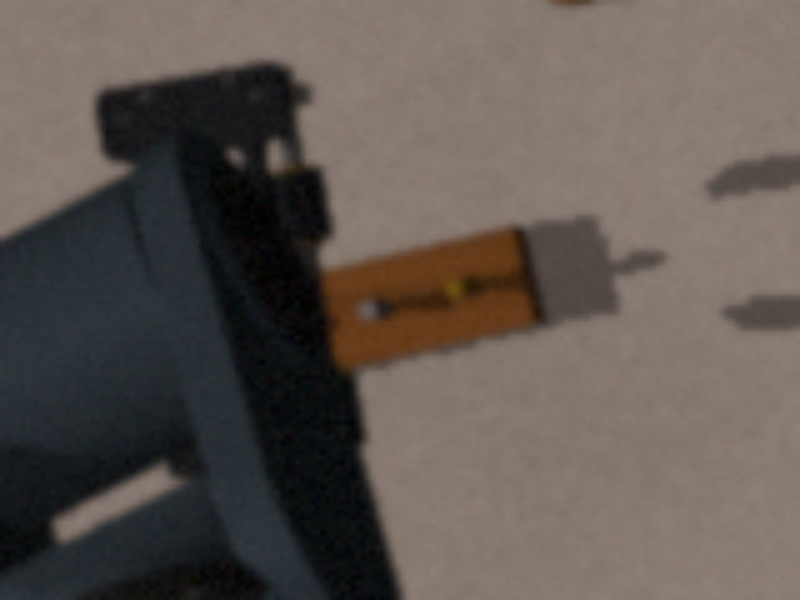

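>>> arm_command:
  rows:
    - [[-0.2, 0.3, 4], -2, 120]
    - [[0, 0, 4], 0, 120]
    - [[0, 0, 1.2], 0, 120]
    - [[0, 0, 0], 0, 120]

```text
clock: 9.4
tool_pos: [468.7, 269.8, 53.6]
ee_rot: [0.004, 0.996, 0.09, 0.007]
contact_force: [0.4, 1.3, 0.0]
gripper_width: 0.532
```

Run:
```python
from h import *
np.set_printoptions(precision=2,suppress=True)
s,M=state(); print(np.degrees(np.arctan2(M[1,0],M[0,0])),M[:,2],s["tool_pos"],rel([462.2,274.2,42]))
```

```text
10.331584165078224 [ 0.01 -0.01 -1.  ] [468.72 269.77  53.55] [-0.58 -0.56  1.14]
```

>>> arm_command:
  rows:
    - [[-0.5, -0.5, 0.5], 0, 120]
    - [[0, 0, 0.3], 0, 120]
    - [[0, 0, 0], 0, 120]

```text
clock: 9.78
tool_pos: [464.3, 274.4, 47.7]
ee_rot: [0.004, 0.996, 0.089, 0.009]
contact_force: [1.0, 0.2, -1.2]
gripper_width: 0.528
```

Run:
```python
from h import *
np.set_printoptions(precision=2,suppress=True)
s,M=state(); print(s["tool_pos"],rel([462.2,274.2,42]))
```

```text
[464.29 274.43  47.74] [-0.22 -0.02  0.57]
```

>>> arm_command:
  rows:
    - [[-0.2, 0, 0.4], 0, 120]
    - [[0, 0, 0.2], 0, 170]
    - [[0, 0, 0], 0, 200]
    - [[0, 0, 0], 0, 255]
    - [[0, 0, 0], 0, 255]
    - [[0, 0, 0], 0, 255]
  newtons: 30

```text
clock: 10.52
tool_pos: [462.3, 274.1, 41.8]
ee_rot: [0.003, 0.996, 0.089, 0.009]
contact_force: [-0.9, 0.9, 1.1]
gripper_width: 0.073
```

>>> arm_command:
  rows:
    - [[0, 0, -1], 0, 255]
    - [[0, 0, -2], 0, 255]
    - [[0, 0, -3], 0, 255]
    - [[0, 0, -4], 0, 255]
    - [[0, 0, -3], 0, 255]
    - [[0, 0, 0], 0, 255]

```text
clock: 11.28
tool_pos: [460.2, 275.0, 179.1]
ee_rot: [0.003, 0.996, 0.089, 0.01]
contact_force: [0.3, -0.2, -1.0]
gripper_width: 0.076
```

Run:
```python
from h import *
np.set_printoptions(precision=2,suppress=True)
s,M=state(); print(s["tool_pos"],s["contact_force"],np.degrees(np.arctan2(M[1,0],M[0,0])),rel([582,-89.7,150]),s["gripper_width"])
im=manip.read_camera("side"); cv2.imwrite("pics/side5.png",cv2.resize(im[60:210,170:370,::-1],None,fx=4,fy=4))
print(proj("side",s["tool_pos"]))
```

```text
[460.22 274.99 179.11] [ 0.35 -0.17 -0.97] 10.26291799578632 [ 5.43 38.03  3.32] 0.07571729871560788
[260.77 124.04]
```

View pics/side5.png

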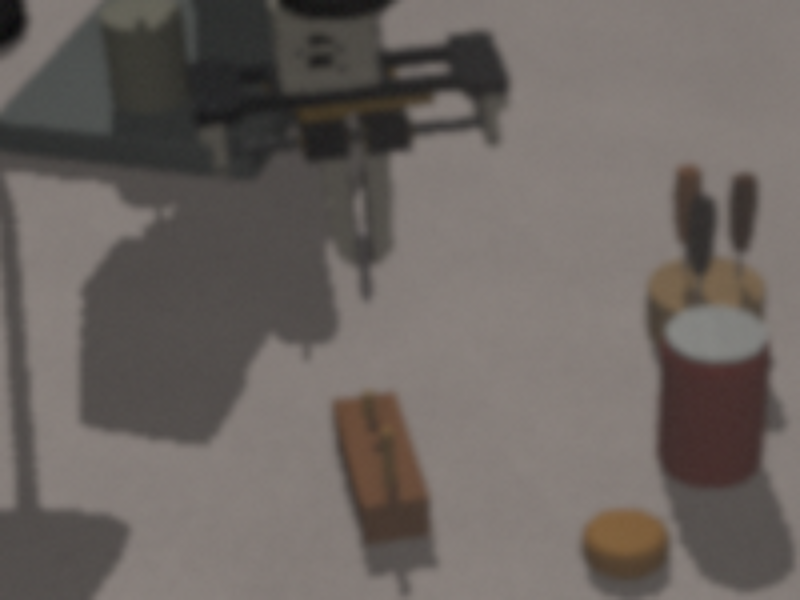

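The steel pin is upright in the jaws, with its nose at about (261,134), and both brass pins are undisturbed. Carrying it over the fork.

>>> arm_command:
  rows:
    - [[0.4, 3, 0], 0, 255]
    - [[0.8, 5.4, 0], 0, 255]
    - [[0.8, 5.4, 0], 0, 255]
    - [[0.8, 5.4, 0], 0, 255]
    - [[0.8, 5.4, 0], 0, 255]
    - [[0.8, 5.4, 0], 0, 255]
    - [[0.6, 4, 0], 0, 255]
    - [[0, 1, 0], 0, 255]
    - [[0, 0, 0], 0, 255]
    - [[0, 0, 0], 0, 255]

```text
clock: 12.58
tool_pos: [569.0, -69.8, 170.4]
ee_rot: [0.002, 0.996, 0.091, 0.002]
contact_force: [0.0, 0.9, -0.8]
gripper_width: 0.075
```

Run:
```python
from h import *
np.set_printoptions(precision=2,suppress=True)
s,M=state(); print(s["tool_pos"],s["contact_force"],np.degrees(np.arctan2(M[1,0],M[0,0])),M[:,2],rel([582,-89.7,112]),s["gripper_width"])
```

```text
[569.04 -69.82 170.38] [ 0.01  0.88 -0.8 ] 10.392903776968481 [ 0. -0. -1.] [0.9  2.16 5.85] 0.07541277008763916
```

>>> arm_command:
  rows:
    - [[0.9, 2.1, 2], 0, 255]
    - [[0, 0, 2.5], 0, 255]
    - [[0, 0, 0.5], 0, 255]
    - [[0, 0, 0], 0, 255]
    - [[0, 0, 0], 0, 255]

```text
clock: 13.2
tool_pos: [582.3, -84.5, 121.2]
ee_rot: [0.002, 0.996, 0.094, 0.003]
contact_force: [-0.0, -0.4, -0.0]
gripper_width: 0.075
```

Run:
```python
from h import *
np.set_printoptions(precision=2,suppress=True)
s,M=state(); print(s["tool_pos"],rel([582,-89.7,112]))
im=manip.read_camera("side"); cv2.imwrite("pics/side6.png",cv2.resize(im[190:300,250:390,::-1],None,fx=5,fy=5,interpolation=cv2.INTER_CUBIC))
T=s["tool_pos"]; print(proj("side",T-[0,0,32])-[250,190],proj("side",[582,-89.7,68])-[250,190])
```

```text
[582.33 -84.53 121.19] [-0.13  0.5   0.92]
[61.16 54.83] [61.04 63.45]
```

View pics/side6.png

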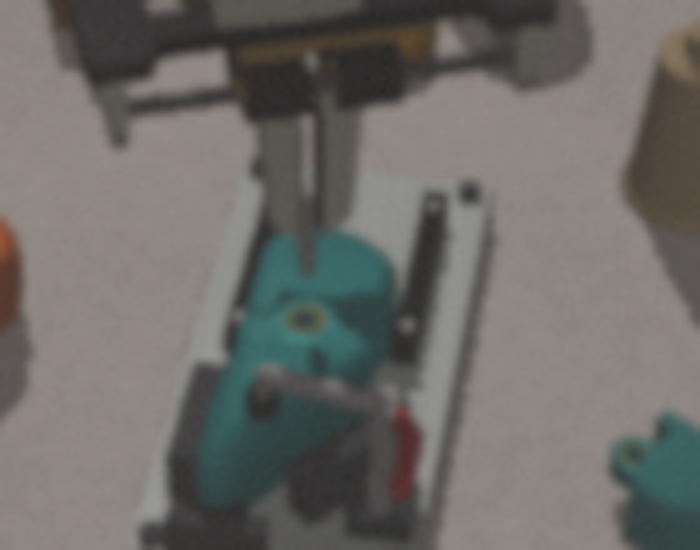

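The pin nose appears at about (311.2,244.4) and the fork bore at about (311,253.6), both where my model predicts. What's left is a 5 mm shift in -y.

>>> arm_command:
  rows:
    - [[-0.1, 0.5, 0.5], 0, 255]
    - [[0, 0, 0.6], 0, 255]
    - [[0, 0, 0], 0, 255]
    - [[0, 0, 0], 0, 255]

```text
clock: 13.75
tool_pos: [582.7, -90.3, 110.4]
ee_rot: [0.003, 0.996, 0.093, 0.003]
contact_force: [-0.3, -0.0, -0.1]
gripper_width: 0.076
```

Run:
```python
from h import *
np.set_printoptions(precision=2,suppress=True)
s,M=state(); print(s["tool_pos"],s["contact_force"],rel([582,-89.7,102]))
im=manip.read_camera("side"); cv2.imwrite("pics/side7.png",cv2.resize(im[190:300,250:390,::-1],None,fx=5,fy=5,interpolation=cv2.INTER_CUBIC))
T=s["tool_pos"]; print(proj("side",T-[0,0,32])-[250,190],proj("side",[582,-89.7,68])-[250,190])
```

```text
[582.73 -90.28 110.41] [-0.34 -0.01 -0.06] [-0.07 -0.08  0.84]
[61.39 60.22] [61.04 63.45]
```

View pics/side7.png

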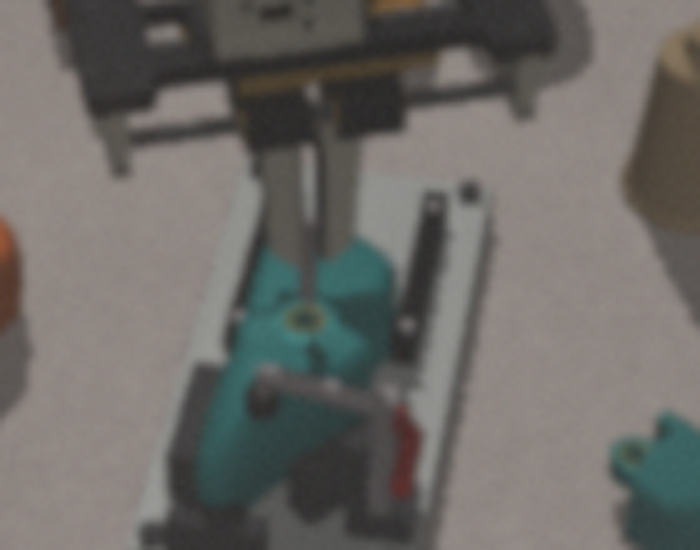

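The nose is directly over the brass rim at (311,254). Now I'll lower it gently.

>>> arm_command:
  rows:
    - [[-0.05, -0.05, 0.3], 0, 255]
    - [[0, 0, 0.3], 0, 255]
    - [[0, 0, 0.3], 0, 255]
    - [[0, 0, 0.2], 0, 255]
    - [[0, 0, 0], 0, 255]

```text
clock: 14.42
tool_pos: [582.1, -89.8, 98.6]
ee_rot: [0.003, 0.996, 0.093, 0.003]
contact_force: [0.1, 0.2, 1.2]
gripper_width: 0.079
```

>>> arm_command:
  rows:
    - [[0, 0, 0.2], 0, 255]
    - [[0, 0, 0.2], 0, 255]
    - [[0, 0, 0], 0, 255]

```text
clock: 14.8
tool_pos: [582.2, -89.8, 94.4]
ee_rot: [0.003, 0.996, 0.093, 0.003]
contact_force: [0.3, 0.2, 0.4]
gripper_width: 0.076
```

>>> arm_command:
  rows:
    - [[0, 0, 0.2], 0, 255]
    - [[0, 0, 0.2], 0, 255]
    - [[0, 0, 0.2], 0, 255]
    - [[0, 0, 0], 0, 255]

```text
clock: 15.3
tool_pos: [582.3, -89.8, 88.0]
ee_rot: [0.003, 0.996, 0.094, 0.003]
contact_force: [0.3, -0.9, -0.3]
gripper_width: 0.073
```

>>> arm_command:
  rows:
    - [[0, 0, 0.2], 0, 255]
    - [[0, 0, 0.2], 0, 255]
    - [[0, 0, 0], 0, 255]

```text
clock: 15.68
tool_pos: [582.3, -89.9, 83.7]
ee_rot: [0.003, 0.996, 0.093, 0.003]
contact_force: [0.1, 0.7, -0.9]
gripper_width: 0.077
```

>>> arm_command:
  rows:
    - [[0, 0, 0.2], 0, 255]
    - [[0, 0, 0.1], 0, 255]
    - [[0, 0, 0], 0, 255]

```text
clock: 16.05
tool_pos: [582.4, -89.9, 80.5]
ee_rot: [0.003, 0.996, 0.094, 0.003]
contact_force: [0.0, 0.7, -0.3]
gripper_width: 0.079
```

Nose is at z of about 48, entering the tongue.

>>> arm_command:
  rows:
    - [[0, 0, 0.2], 0, 255]
    - [[0, 0, 0.1], 0, 255]
    - [[0, 0, 0], 0, 255]

```text
clock: 16.42
tool_pos: [582.4, -89.9, 77.3]
ee_rot: [0.003, 0.996, 0.094, 0.003]
contact_force: [0.7, -0.4, 0.3]
gripper_width: 0.077
```

>>> arm_command:
  rows:
    - [[0, 0, 0.2], 0, 255]
    - [[0, 0, 0.1], 0, 255]
    - [[0, 0, 0], 0, 255]

```text
clock: 16.8
tool_pos: [582.5, -89.9, 74.6]
ee_rot: [0.003, 0.996, 0.094, 0.003]
contact_force: [-1.4, 0.0, 0.9]
gripper_width: 0.072
```

>>> arm_command:
  rows:
    - [[0, 0, 0.2], 0, 255]
    - [[0, 0, 0.1], 0, 255]
    - [[0, 0, 0], 0, 255]

```text
clock: 17.18
tool_pos: [582.5, -90.0, 72.1]
ee_rot: [0.003, 0.996, 0.094, 0.004]
contact_force: [-1.1, 0.7, 2.4]
gripper_width: 0.074
```

Run:
```python
from h import *
im=manip.read_camera("side"); cv2.imwrite("pics/side8.png",cv2.resize(im[190:300,250:390,::-1],None,fx=5,fy=5,interpolation=cv2.INTER_CUBIC))
s=manip.get_state(); print(s["tool_pos"],s["contact_force"],s["torque"])
```

```text
[582.52665412 -90.00084834  72.1451966 ] [-1.40158417 -0.17786448  3.91242277] [0.02356891 0.40771514 0.0045219 ]
```

View pics/side8.png

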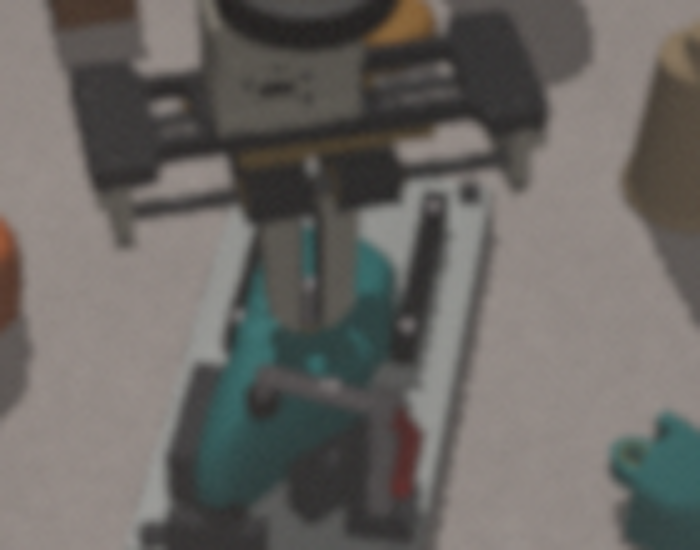

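The pin's tail shows at about (312,247), so it hasn't slipped in the grip. The nose is at z of about 40, inside the tongue, and the force is only about 3 N.

>>> arm_command:
  rows:
    - [[0, 0, 0.15], 0, 255]
    - [[0, 0, 0], 0, 255]
    - [[0, 0, 0], 0, 255]

```text
clock: 17.6
tool_pos: [582.5, -90.1, 70.8]
ee_rot: [0.003, 0.996, 0.094, 0.004]
contact_force: [-1.5, 0.9, 2.7]
gripper_width: 0.074
```

>>> arm_command:
  rows:
    - [[0, 0, 0], 0, 190]
    - [[0, 0, 0], 0, 170]
    - [[0, 0, 0], 0, 170]
    - [[0, 0, -1], 0, 170]
    - [[0, 0, -2], 0, 170]
    - [[0, 0, -2], 0, 170]
    - [[0, 0, 0], 0, 255]
    - [[0, 0, 0], 0, 255]

```text
clock: 18.6
tool_pos: [582.4, -89.8, 123.1]
ee_rot: [0.003, 0.996, 0.094, 0.004]
contact_force: [-0.0, 0.3, 0.3]
gripper_width: 0.165
```

Run:
```python
from h import *
np.set_printoptions(precision=2,suppress=True)
im=manip.read_camera("side"); cv2.imwrite("pics/side9.png",cv2.resize(im[190:300,250:390,::-1],None,fx=5,fy=5,interpolation=cv2.INTER_CUBIC))
s,M=state(); print(s["tool_pos"],s["contact_force"],s["gripper_width"],M[:,2])
for z in (68,76,82,88): print(z,proj("side",[582.3,-89.9,z])-[250,190])
```

```text
[582.44 -89.82 123.08] [0.67 0.16 0.01] 0.12431939933247976 [ 0.01 -0.01 -1.  ]
68 [61.18 63.51]
76 [61.18 60.89]
82 [61.19 58.91]
88 [61.2  56.92]
```

View pics/side9.png

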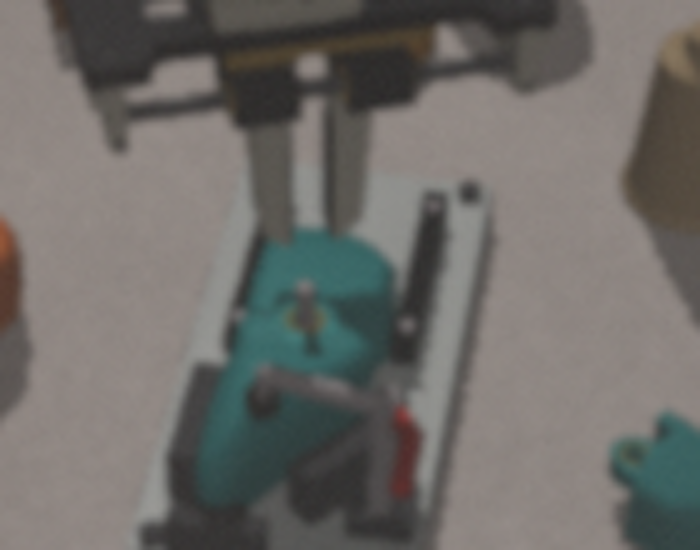

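The pin stands upright in the fork. Its top is at about (311,247), which puts the tail at z of about 88 and the nose at about 38. With the fingers shut, I'll come down onto its top slowly.

>>> arm_command:
  rows:
    - [[0, 0, 0], 0, 255]
    - [[0, 0, 1.5], 0, 255]
    - [[0, 0, 0.8], 0, 255]
    - [[0, 0, 0], 0, 255]
    - [[0, 0, 0], 0, 255]
  newtons: 40

```text
clock: 19.27
tool_pos: [581.5, -89.7, 96.1]
ee_rot: [0.002, 0.996, 0.094, 0.002]
contact_force: [-0.3, -0.2, 0.5]
gripper_width: 0.005
```

>>> arm_command:
  rows:
    - [[0, 0, 0.2], 0, 255]
    - [[0, 0, 0.2], 0, 255]
    - [[0, 0, 0.2], 0, 255]
    - [[0, 0, 0], 0, 255]

```text
clock: 19.77
tool_pos: [581.9, -89.8, 90.2]
ee_rot: [0.003, 0.996, 0.094, 0.003]
contact_force: [-0.2, -0.6, -0.8]
gripper_width: 0.005
```

>>> arm_command:
  rows:
    - [[0, 0, 0.2], 0, 255]
    - [[0, 0, 0.15], 0, 255]
    - [[0, 0, 0], 0, 255]

```text
clock: 20.15
tool_pos: [582.2, -89.9, 86.9]
ee_rot: [0.003, 0.996, 0.094, 0.003]
contact_force: [0.2, -0.3, 0.6]
gripper_width: 0.003
```

>>> arm_command:
  rows:
    - [[0, 0, 0.15], 0, 255]
    - [[0, 0, 0.15], 0, 255]
    - [[0, 0, 0], 0, 255]

```text
clock: 20.52
tool_pos: [582.3, -90.0, 83.8]
ee_rot: [0.003, 0.996, 0.094, 0.003]
contact_force: [-0.2, -0.2, -0.1]
gripper_width: 0.006
```

>>> arm_command:
  rows:
    - [[0, 0, 0.1], 0, 255]
    - [[0, 0, 0.1], 0, 255]
    - [[0, 0, 0], 0, 255]

```text
clock: 20.9
tool_pos: [582.3, -89.9, 81.6]
ee_rot: [0.003, 0.996, 0.094, 0.003]
contact_force: [0.4, -0.5, 2.1]
gripper_width: 0.002
```

Run:
```python
from h import *
im=manip.read_camera("side"); cv2.imwrite("pics/side10.png",cv2.resize(im[190:300,250:390,::-1],None,fx=5,fy=5,interpolation=cv2.INTER_CUBIC))
s,M=state(); print(s["tool_pos"],s["contact_force"])
```

```text
[582.27805155 -89.9880284   81.66607533] [ 0.0121902  -0.79713507  0.82577462]
```

View pics/side10.png

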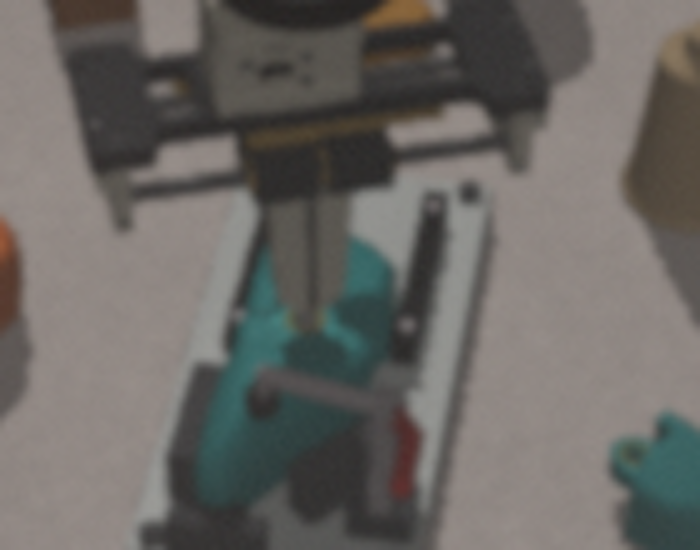

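The fingertips are centred over the pin at about (312,252). I'll press on in 1 mm steps while watching the force.

>>> arm_command:
  rows:
    - [[0, 0, 0.1], 0, 255]
    - [[0, 0, 0.1], 0, 255]

```text
clock: 21.2
tool_pos: [582.3, -90.0, 79.6]
ee_rot: [0.003, 0.996, 0.094, 0.003]
contact_force: [-0.4, 0.3, 0.7]
gripper_width: 0.002
```

>>> arm_command:
  rows:
    - [[0, 0, 0.1], 0, 255]
    - [[0, 0, 0.1], 0, 255]

```text
clock: 21.45
tool_pos: [582.7, -90.0, 77.9]
ee_rot: [0.003, 0.996, 0.094, 0.004]
contact_force: [0.3, 0.6, 4.7]
gripper_width: 0.004
```

>>> arm_command:
  rows:
    - [[0, 0, 0.1], 0, 255]
    - [[0, 0, 0.1], 0, 255]

```text
clock: 21.7
tool_pos: [583.4, -90.0, 76.7]
ee_rot: [0.003, 0.996, 0.094, 0.004]
contact_force: [-2.0, 1.1, 11.4]
gripper_width: 0.008
```

>>> arm_command:
  rows:
    - [[0, 0, 0.1], 0, 255]
    - [[0, 0, 0.1], 0, 255]

```text
clock: 21.95
tool_pos: [583.5, -89.9, 75.9]
ee_rot: [0.003, 0.996, 0.094, 0.005]
contact_force: [-2.8, 1.1, 9.5]
gripper_width: 0.004
```

>>> arm_command:
  rows:
    - [[0, 0, 0.1], 0, 255]
    - [[0, 0, 0.1], 0, 255]

```text
clock: 22.2
tool_pos: [583.5, -89.7, 75.0]
ee_rot: [0.003, 0.996, 0.094, 0.005]
contact_force: [-3.8, 1.8, 10.7]
gripper_width: 0.005
```

>>> arm_command:
  rows:
    - [[-0.05, 0.02, 0.1], 0, 255]
    - [[-0.03, 0.02, 0.1], 0, 255]

```text
clock: 22.45
tool_pos: [583.4, -90.0, 74.4]
ee_rot: [0.003, 0.996, 0.094, 0.005]
contact_force: [-2.1, 2.7, 10.8]
gripper_width: 0.011
```

>>> arm_command:
  rows:
    - [[-0.03, 0.02, 0.1], 0, 255]
    - [[-0.03, 0.02, 0.12], 0, 255]

```text
clock: 22.7
tool_pos: [583.4, -90.1, 73.8]
ee_rot: [0.003, 0.996, 0.094, 0.006]
contact_force: [-3.9, 1.9, 13.2]
gripper_width: 0.003
```

>>> arm_command:
  rows:
    - [[-0.03, 0, 0.12], 0, 255]
    - [[-0.03, 0, 0.12], 0, 255]
    - [[-0.03, 0, 0.12], 0, 255]

```text
clock: 23.08
tool_pos: [583.4, -89.9, 73.1]
ee_rot: [0.003, 0.996, 0.094, 0.007]
contact_force: [-2.8, 2.2, 12.8]
gripper_width: 0.004
```

>>> arm_command:
  rows:
    - [[-0.03, 0, 0.12], 0, 255]
    - [[-0.03, 0, 0.12], 0, 255]
    - [[-0.03, 0, 0.12], 0, 255]

```text
clock: 23.45
tool_pos: [583.4, -89.8, 72.4]
ee_rot: [0.003, 0.996, 0.094, 0.008]
contact_force: [-5.1, 1.8, 13.3]
gripper_width: 0.004
```

The tool is tilting slightly and side force is building up. I'll lift off to clear that, and look at the pin.

>>> arm_command:
  rows:
    - [[0, 0, -0.5], 0, 255]
    - [[0, 0, -3], 0, 255]
    - [[0, 0, -2], 0, 255]
    - [[0, 0, 0], 0, 255]
    - [[0, 0, 0], 0, 255]

```text
clock: 24.08
tool_pos: [581.3, -89.4, 127.2]
ee_rot: [0.002, 0.996, 0.094, 0.007]
contact_force: [0.4, 0.3, -0.6]
gripper_width: 0.004
```

Run:
```python
from h import *
np.set_printoptions(precision=2,suppress=True)
im=manip.read_camera("side"); cv2.imwrite("pics/side11.png",cv2.resize(im[190:300,250:390,::-1],None,fx=5,fy=5,interpolation=cv2.INTER_CUBIC))
s,M=state(); print(s["tool_pos"],s["contact_force"],M[:,2])
for z in (68,72,76): print(z,(proj("side",[582.3,-89.9,z])-[250,190])*5)
```

```text
[581.3  -89.42 127.16] [-0.48  0.58 -0.14] [ 0.01 -0.   -1.  ]
68 [305.88 317.57]
72 [305.9  311.03]
76 [305.92 304.47]
```

View pics/side11.png

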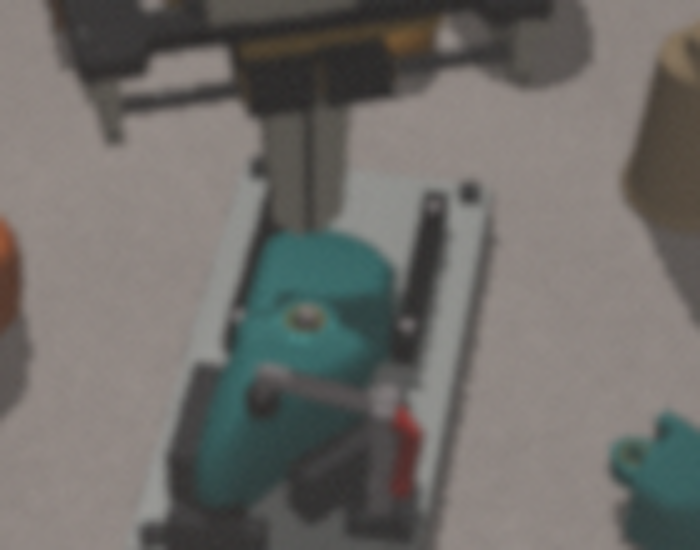

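The pin is upright and nearly home, with its top at about (311,253), roughly 3–4 mm proud. Going back down to finish.

>>> arm_command:
  rows:
    - [[0.1, 0, 2.5], 0, 255]
    - [[0, 0, 1.5], 0, 255]
    - [[0, 0, 0.6], 0, 255]
    - [[0, 0, 0], 0, 255]
    - [[0, 0, 0], 0, 255]

```text
clock: 24.75
tool_pos: [582.5, -89.3, 78.3]
ee_rot: [0.002, 0.996, 0.094, 0.006]
contact_force: [0.5, 0.9, -0.5]
gripper_width: 0.006
```

>>> arm_command:
  rows:
    - [[0, 0.03, 0.2], 0, 255]
    - [[0, 0, 0.2], 0, 255]
    - [[-0.03, 0, 0.15], 0, 255]

```text
clock: 25.12
tool_pos: [582.9, -89.9, 73.6]
ee_rot: [0.002, 0.996, 0.094, 0.007]
contact_force: [0.4, 0.8, 0.1]
gripper_width: 0.004
```

>>> arm_command:
  rows:
    - [[-0.03, 0, 0.15], 0, 255]
    - [[-0.03, 0, 0.15], 0, 255]

```text
clock: 25.38
tool_pos: [583.0, -90.1, 71.9]
ee_rot: [0.003, 0.996, 0.094, 0.008]
contact_force: [-4.6, 1.1, 13.6]
gripper_width: 0.009
```

>>> arm_command:
  rows:
    - [[-0.03, 0, 0.17], 0, 255]
    - [[-0.03, 0, 0.17], 0, 255]

```text
clock: 25.62
tool_pos: [583.1, -90.3, 70.9]
ee_rot: [0.003, 0.996, 0.094, 0.008]
contact_force: [-6.1, 1.7, 15.3]
gripper_width: 0.003
```

>>> arm_command:
  rows:
    - [[-0.04, -0.02, 0.17], 0, 255]
    - [[-0.04, -0.02, 0.17], 0, 255]

```text
clock: 25.88
tool_pos: [583.1, -90.2, 70.4]
ee_rot: [0.003, 0.996, 0.094, 0.01]
contact_force: [-5.3, 1.2, 15.3]
gripper_width: 0.007
```

>>> arm_command:
  rows:
    - [[-0.04, -0.02, 0.17], 0, 255]
    - [[-0.04, 0, 0.17], 0, 255]

```text
clock: 26.12
tool_pos: [583.1, -90.2, 69.9]
ee_rot: [0.004, 0.996, 0.094, 0.011]
contact_force: [-4.4, 1.5, 12.7]
gripper_width: 0.004
```

>>> arm_command:
  rows:
    - [[-0.04, 0, 0.17], 0, 255]
    - [[-0.04, 0, 0.17], 0, 255]
    - [[-0.04, 0, 0.17], 0, 255]

```text
clock: 26.5
tool_pos: [583.0, -90.2, 68.2]
ee_rot: [0.004, 0.996, 0.094, 0.012]
contact_force: [-6.4, 2.6, 19.6]
gripper_width: 0.005
```

>>> arm_command:
  rows:
    - [[-0.04, 0, 0.17], 0, 255]
    - [[-0.04, 0, 0.17], 0, 255]

```text
clock: 26.75
tool_pos: [583.0, -90.2, 68.2]
ee_rot: [0.004, 0.995, 0.094, 0.013]
contact_force: [-6.7, 4.1, 19.5]
gripper_width: 0.004
```

It stopped firmly at z 68.2 with about 20 N. Lifting away to check.

>>> arm_command:
  rows:
    - [[0, 0, -0.3], 0, 255]
    - [[0, 0, -3], 0, 255]
    - [[0, 0, -6], 0, 255]
    - [[0, 0, -4], 0, 255]
    - [[0, -6, 0], 0, 255]
    - [[0, -6, 0], 0, 255]
    - [[0, -6, 0], 0, 255]
    - [[0, -6, 0], 0, 255]
    - [[0, 0, 0], 0, 255]
    - [[0, 0, 0], 0, 255]

```text
clock: 28.0
tool_pos: [533.6, 152.4, 203.5]
ee_rot: [0.004, 0.996, 0.093, 0.014]
contact_force: [0.3, 0.2, 0.6]
gripper_width: 0.007
```

Run:
```python
from h import *
np.set_printoptions(precision=2,suppress=True)
a=manip.read_camera("side"); b=manip.read_camera("top")
cv2.imwrite("pics/side12.png",cv2.resize(a[230:280,275:350,::-1],None,fx=10,fy=10,interpolation=cv2.INTER_CUBIC))
cv2.imwrite("pics/top12.png",cv2.resize(b[190:280,280:410,::-1],None,fx=6,fy=6,interpolation=cv2.INTER_CUBIC))
s,M=state(); print(s["tool_pos"],s["contact_force"])
for z in (66,68,70): print(z,(proj("side",[582.3,-89.9,z])-[275,230])*10)
```

```text
[533.81 151.76 203.51] [-0.44  0.12  0.86]
66 [361.73 241.64]
68 [361.75 235.13]
70 [361.77 228.61]
```

View pics/side12.png

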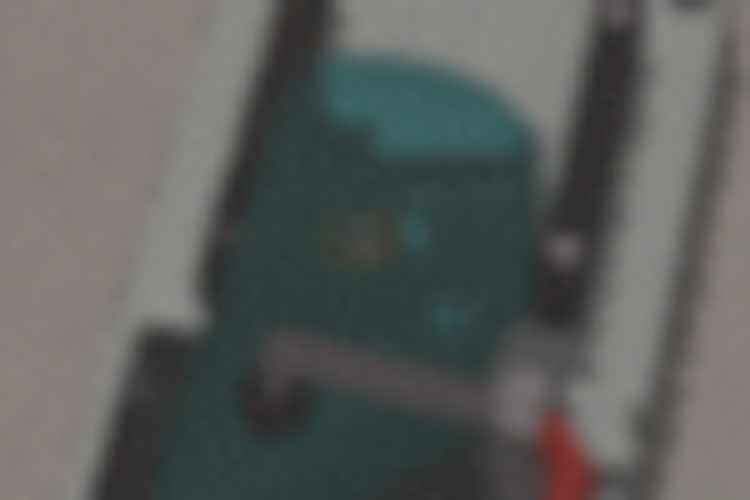

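View pics/top12.png

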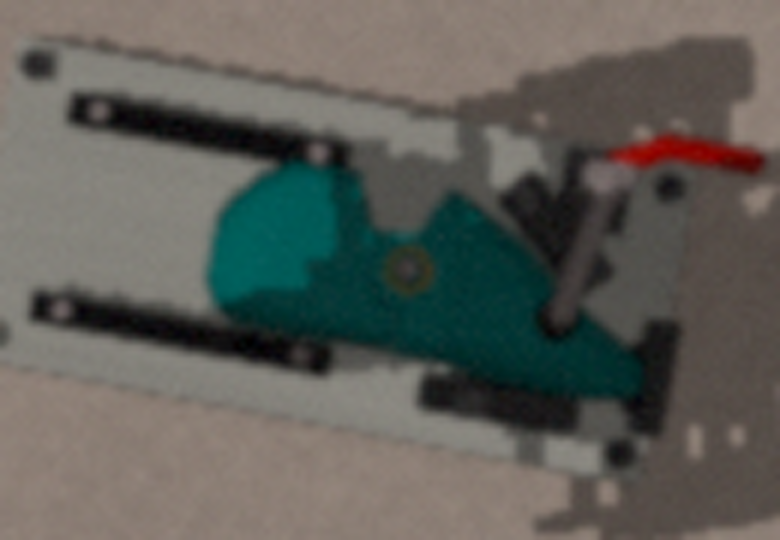

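The pin top sits concentric inside the brass rim, at (347.5,235) in the top view and (311,253.8) in the side view. That puts it flush at z of about 67–68, with the halves closed up. The arm is clear, so I'm handing in.

Run:
```python
from bench import manip
print(manip.sign_off()); print(manip.get_state()["clock"])
```

```text
the job is handed in; nothing more can be done
None
the job is handed in; nothing more can be done
```

The two halves are joined and the steel pin is pressed home. I handed the job in at about 28 s of the 58 s allowed; sign-off gives no verdict.

- **Heel half:** I pushed it in with shut fingers until I felt the stop, where the force jumped from 2.7 N to 11.9 N.
- **Pin:** I took the steel pin from the middle hole and lowered it nose first through the upper cheek and tongue with less than 4 N. I then pressed it home with the shut fingertips. The vertical force stayed at or below about 20 N in the readings, and travel stopped firmly with the tips at z 68.2 mm.
- **Last checks:** Both cameras show the pin's top concentric in the brass rim and flush to within about 1 mm, and the halves closed up. The arm is clear of everything. Both brass pins stood undisturbed when I lifted the steel pin out, and I did not image them again after that.
- **What went less smoothly:** Pressing built up to 7 N of side force and about 1.5° of tool tilt, so I lifted off once partway and then finished. Nothing in the pictures suggests it disturbed the pin or the halves. The last 20 N may be partly the fingertips resting on the forepart, which is still under the 30 N limit.

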